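# Aim the bench airbrush and hold its button half-way

## Robot

A 6-joint arm with a two-finger parallel gripper is mounted at the origin on the work surface. World frame = base frame: x ahead of the robot, y to its left, z up, the work surface at z = 0. Lengths are in m, angles in degrees, forces in N, time in s.
With the tool pointing down it reaches from about 0.3 to 0.85 m from the base axis. Payload 4.2 kg.
Tool frame: the origin (TCP) lies at the centre of the arm's flange, where the gripper is bolted on; the fingertips stand 191 mm ahead of it and the grasp point (between the pads) lies 172 mm ahead of it; z points along the fingers, y is the direction in which the jaws open and shut (so a half turn about z gives the same grasp; the last joint's range is limited). The gripper opens to 91 mm and grips with 3 to 60 N. Pads are 32 mm wide; open, the fingers measure 118 mm over their backs; the gripper's body (76 mm by 178 mm) begins 60 mm behind the grasp point.
Start: joints at [-68.698, 18.312, 89.639, -0, 72.044, -1.146], TCP at [0.22, -0.531, 0.405] pointing down, gripper open.
Joint ranges: [-177.97, 177.97], [-48.28, 115.42], [12.27, 149.76], [-77.06, 257.06], [2.81, 150.46], [-146.56, 146.56]. Speed limits (degrees/s): [147.25, 147.25, 180, 180, 180, 180].

## Interface

Orientations are given as a 3x3 rotation matrix whose columns are the frame's x, y, z axes.
In Python, from workcell import robot, cams gives the robot as it stands.
- The arm moves only by the tool send_rows, never from a script. Its argument "plan" is a list that holds one entry, the list of rows, each a list of 6 numbers: the shift along the tool's x, y, z in m, then the turn, a rotation vector about the tool's x, y, z in degrees. In form: [[[dx, dy, dz, ax, ay, az], ...]]. A call has 1 to 20 rows; each row shifts and turns the pose as measured when the row begins, along the tool's axes as they then stand; what a row does not reach is not made up. A row lasts 1/10 s, in which the tool goes at most 50 mm and 8.59 degrees, less where a joint would pass 70% of its speed; a pose out of reach is approached as far as the arm can. A call with a gripper value outside its range is refused whole. "hand" is the finger opening in m, from 0 to 0.0912, set as the call begins (left out, the last holds). The fingers move at their own pace and stop on an object; the grip force is fixed at half the most. Time passes only in rows, so rows that do not move let the fingers close. It gives the time, the measured TCP pose, the force and the opening at its end, in the units of the state.
- robot.sense(): the state, without advancing time (a new reading comes with each control period).
- cams.camera(name): name is "scene" or "top"; returns the picture (420x560x3 uint8, red, green, blue); there is no depth.
- cams.calibration(name): a dict with "camera_matrix" (3x3 intrinsics, pixels), "R" (3x3) and "t" (3): a world point X has camera coordinates R X + t. Camera axes: x right, y down, z forward; pixel columns grow to the right and rows downward; lengths in m; the calibration is good to about 2 mm. A picture is of the moment at which its call begins. calibration takes no time and is no camera call.
- robot.hand_in(): hands the job in, once; it reports no verdict.
The state is a dict: "clock": time; "joint_pos": joint angles; "qd": joint speeds; "effort": joint torques, N m; "ee_pos": TCP position; "eef_rot": TCP orientation; "contact_force": force on the tool from outside, world axes, zero at the start; "moment": the same for the moment, N m; "opening": opening from 0.0 (shut) to 1.0 (fully open).
Only numpy, scipy, OpenCV 4.12 (cv2) and the standard library are available. Lean on these libraries where they do the work, as an engineer would, in place of code of your own. Each camera call takes 0.05 s, during which the arm holds its last target.

## Task

On the marble bench, swing the airbrush on its stand, by the black upright stem at its tail, until its nozzle points straight at the one praline on a pedestal that still has a brown top; only then press the red spring button on top of the airbrush half-way down, and never near the bottom of its travel. Finish while still holding it half-way down with the fingers, the nozzle still pointing at the brown praline; leave the pralines and everything else on the bench where they are.

Things in the scene. Friction and masses are not known exactly. Their poses are not given: they have to be found in the camera images.
- pivot (a point): point on the vertical swivel axis of the airbrush, at the middle of its barrel, always 120 mm above the bench. The steel barrel is 28 mm thick and level, on a fixed grey round base (130 mm wide, 45 mm high) with a column. This point's x axis runs along the barrel to the nozzle; the spray leaves along it; z is up
- nozzle_tip (a point): tip of the tapering brass nozzle, on the barrel's axis, 150 mm ahead of the swivel axis, 120 mm above the bench. A round steel colour cup (40 mm wide) stands on the barrel 72 mm ahead of the swivel axis, its top 176 mm above the bench
- stem (a point): upright round black stem, yellow band near its top, for swinging the airbrush: 20 mm thick, on the barrel's tail 90 mm behind the swivel axis, standing clear from the barrel's top (134 mm above the bench) up to 185 mm. This point is on its axis 168 mm above the bench. Fingers from above can hold it at any yaw; it turns between them
- button_top (a point): middle of the flat top of the round red spring button, 36 mm wide, on the swivel axis, facing up; 185 mm above the bench when up, 175 mm when half-way down, 165 mm at the bottom. It is pressed straight down, carries a white stem beneath, and springs back when let go; pressing it at its middle does not turn the barrel
- swivel (a joint): angle of the barrel on its stand, rad, growing anticlockwise seen from above, limits -1.8 to 1.8; its zero turns with the stand, so take the direction from pivot and nozzle tip. Light friction (0.12 N m): it stays where it is left. At the start the nozzle is swung towards +x, off all the pedestals
- trigger (a joint): how far the red button is pressed, m: 0 up, 0.010 half-way, 0.020 at the bottom. The spring needs about 3 N to start, 6 N half-way, 9 N at the bottom
- brown_center (a point): centre of the praline with the brown top, a loose block 30 x 30 x 24 mm (dark lower half), 25 g, on one of three white round pedestals (56 mm wide, 108 mm high) that stand in a row along x, to its +y side; its centre is 120 mm above the bench, level with the barrel. Which pedestal it is on varies
- green_a_center (a point): centre of a finished praline with a green top, same size, on another pedestal
- green_b_center (a point): centre of the other finished praline with a green top, same size, on the third pedestal
- colour_jar: loose green colour jar with white cap, 54 mm wide, 60 mm high, at the right; origin under its middle
- sieve: loose small steel sieve, 86 mm wide, 28 mm high, handle 150 mm from its middle; origin under its middle
- palette_knife: loose palette knife lying flat at the left; origin under it
- bowl: loose steel bowl, 130 mm wide, 60 mm high, beyond the middle; origin under its middle
- squeeze_bottle: loose amber squeeze bottle with yellow cap, 56 mm wide, 160 mm high, at the right; origin under its middle
Things that resemble listed ones, but are neither listed nor needed, are in the scene too. Leave any pink or yellow look-alike of the part that bears brown_center alone.

How it is judged (in metres and radians):
On the way, in this order (a step that is already met when the one before it is completed fails the run):
1. the nozzle points at the brown praline (spray axis within 15 mm of its centre), button still up (y of brown_center in the frame of pivot between -0.015 and 0.015 m and x of brown_center in the frame of pivot above 0.1 m and value of joint trigger below 0.003 m and velocity of joint swivel between -0.05 and 0.05 rad/s), for 0.3 s.
2. the button is pressed half-way (7 to 13 mm) while aimed (y of brown_center in the frame of pivot between -0.015 and 0.015 m and x of brown_center in the frame of pivot above 0.1 m and value of joint trigger between 0.007 and 0.013 m), for 0.3 s.
At the end, for the whole second after the job is handed in: the fingers hold the red button 7 to 13 mm down (of 20 mm), pressing with over 2 N; the spray axis passes within 15 mm of the brown praline's centre; pralines within 10 mm and the other loose things within 20 mm of where they started (all of step 2 and contact force between the fingers and trigger above 2 N and distance of each of brown_center, green_a_center, green_b_center from where it was at the start of the episode below 0.01 m and distance of each of colour_jar, sieve, palette_knife, bowl, squeeze_bottle from where it was at the start of the episode below 0.02 m); the arm keeps its last pose, push and grip.
It fails at once if the button is pressed more than 5 mm while the nozzle does not point at the brown praline (value of joint trigger above 0.005 m and not (y of brown_center in the frame of pivot between -0.015 and 0.015 m and x of brown_center in the frame of pivot above 0.1 m)).
It fails at once if the button is pressed to near the bottom (over 18 mm) (value of joint trigger above 0.018 m).
It fails at once if a praline or another loose thing is disturbed (distance of any of brown_center, green_a_center, green_b_center from where it was at the start of the episode above 0.01 m or distance of any of colour_jar, sieve, palette_knife, bowl, squeeze_bottle from where it was at the start of the episode above 0.02 m).
It also fails if it takes over 56 s, if anything falls off the work surface, if the arm or the gripper's body presses on something with over 40 N, if the wrist force passes 120 N, or if a joint passes its speed limit or range.

## Working session

There is one attempt and no reset: what is moved stays moved. The work goes in short steps, Python scripts to look and compute and a tool call to move; the robot and the scene stay as the last step left them, time stands still between calls to the robot, and variables do not carry over. Pictures are saved under pics/ and viewed, and the job is handed in when it is done.

Besides the shell and the picture viewer there is one more tool, called after "Emit:" by a JSON object that holds its "api" and its "payload", one argument or row to a line. send_rows: Moves the arm, as the interface text tells. Its arguments: {"type":"object","properties":{"plan":{"type":"array","items":{"type":"array","items":{"type":"array","items":{"type":"number"}}}},"hand":{"type":"number"}},"required":["plan"]}

```bash
mkdir -p pics; cat > h.py <<'E'
import numpy as np, cv2
from workcell import robot, cams
def snap(n,f):
    im=cams.camera(n); cv2.imwrite('pics/'+f,cv2.cvtColor(im,cv2.COLOR_RGB2BGR)); return im
def ray(n,u,v,z):
    c=cams.calibration(n);K=np.array(c['camera_matrix']);R=np.array(c['R']);t=np.array(c['t'])
    o=-R.T@t; d=R.T@np.linalg.inv(K)@np.array([u,v,1.]); return o+d*(z-o[2])/d[2]
def proj(n,X):
    c=cams.calibration(n);K=np.array(c['camera_matrix']);R=np.array(c['R']);t=np.array(c['t'])
    p=K@(R@np.array(X)+t); return p[:2]/p[2]
E
python3 - <<'E'
from h import *
a=snap('scene','s0.png');b=snap('top','t0.png')
for n in('scene','top'):
    c=cams.calibration(n);R=np.array(c['R']);print(n,-R.T@np.array(c['t']),R[2])
s=robot.sense();print(s)
E
```

```text
scene [1.16965693 0.48172633 0.92246525] [-0.52368745 -0.49062141 -0.69644962]
top [ 0.30465824 -0.07695689  1.30074863] [ 0.22467981  0.0273303  -0.9740493 ]
{'clock': 0.1, 'joint_pos': array([-6.86979109e+01,  1.83470879e+01,  8.96976472e+01, -7.60101742e-04,
        7.20435679e+01, -1.14680322e+00]), 'qd': array([ 0.06007611, -0.01788148, -0.31868516,  0.13572887, -0.03247816,
        0.07399268]), 'effort': array([ 5.94576086e-04, -4.13331485e+01, -2.32509577e+01,  7.30099319e-02,
        4.22297814e-02, -4.49330071e-05]), 'ee_pos': array([ 0.21950825, -0.53129836,  0.40402503]), 'eef_rot': array([[ 9.24218957e-01,  3.81862530e-01, -5.71644665e-04],
       [ 3.81862958e-01, -9.24217849e-01,  1.43129600e-03],
       [ 1.82341086e-05, -1.54112082e-03, -9.99998812e-01]]), 'contact_force': array([ 0.30074969, -0.24807568, -0.38071879]), 'moment': array([0.01238772, 0.03635496, 0.01294424]), 'opening': 0.9978829907052968}
```

View pics/s0.png

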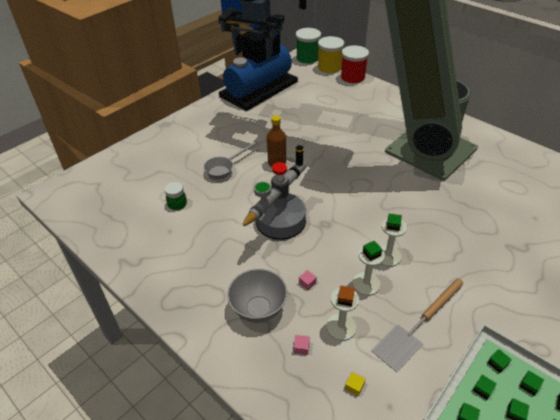

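View pics/t0.png

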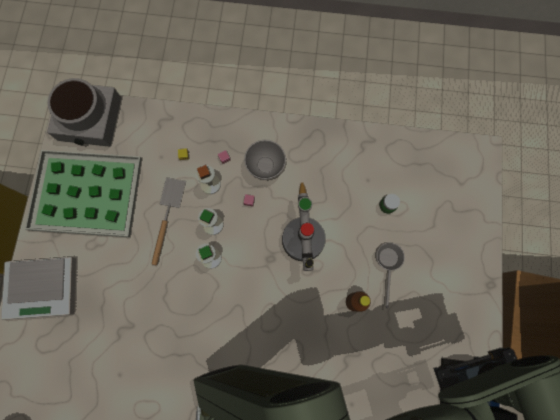

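The top view shows the red button near (307,230), the stem near (308,262), the nozzle near (303,187) and the brown praline near (204,172). Two greens are at about (208,216) and (206,253). In the scene view brown is at about (346,295) and red at about (280,169).

```bash
cat > m.py <<'E'
from h import *
import sys
def blobs(im,lo,hi,box,amin=8):
    hsv=cv2.cvtColor(im,cv2.COLOR_RGB2HSV); m=cv2.inRange(hsv,np.array(lo),np.array(hi))
    k=np.zeros_like(m);x0,y0,x1,y1=box;k[y0:y1,x0:x1]=m[y0:y1,x0:x1]
    n,l,s,c=cv2.connectedComponentsWithStats(k)
    return [(c[i].round(1),s[i][:5].tolist()) for i in range(1,n) if s[i][4]>=amin]
E
python3 - <<'E'
from m import *
t=cv2.imread('pics/t0.png')[:,:,::-1].copy();s=cv2.imread('pics/s0.png')[:,:,::-1].copy()
def show(n,im,lab,lo,hi,box,z):
    for c,st in blobs(im,lo,hi,box): print(n,lab,c,st,ray(n,*c,z).round(4))
show('top',t,'red',(0,190,120),(5,255,255),(285,210,330,250),.185)
show('top',t,'red2',(170,150,120),(180,255,255),(285,210,330,250),.185)
show('top',t,'brown',(4,130,60),(14,255,255),(190,155,225,190),.132)
show('top',t,'green',(45,120,40),(75,255,255),(190,205,225,270),.132)
show('top',t,'cup',(45,80,40),(75,255,255),(290,190,320,215),.170)
show('top',t,'nozzle',(8,100,80),(28,255,255),(290,175,315,200),.12)
show('top',t,'stem',(20,100,60),(35,255,255),(290,245,325,280),.18)
show('scene',s,'red',(0,190,120),(5,255,255),(260,150,300,190),.185)
show('scene',s,'brown',(4,130,60),(14,255,255),(330,280,360,310),.13)
show('scene',s,'stem',(20,100,60),(35,255,255),(290,140,312,170),.18)
show('scene',s,'nozzle',(8,100,80),(28,255,255),(235,200,265,230),.12)
a=cv2.resize(t[150:285,180:330],None,fx=5,fy=4.4,interpolation=cv2.INTER_CUBIC)
cv2.imwrite('pics/t0z.png',a[:,:,::-1])
a=cv2.resize(s[130:330,220:380],None,fx=3,fy=3,interpolation=cv2.INTER_CUBIC)
cv2.imwrite('pics/s0z.png',a[:,:,::-1])
E
```

```text
top red [306.8 228.9] [302, 224, 11, 11, 97] [ 0.5279 -0.1349  0.185 ]
top brown [203.  171.1] [198, 166, 11, 12, 90] [0.6728 0.1782 0.132 ]
top green [206.3 215.8] [201, 211, 12, 11, 88] [0.5427 0.1483 0.132 ]
top green [205.1 252.2] [200, 247, 12, 12, 95] [0.4401 0.1357 0.132 ]
top cup [304.8 203.5] [299, 198, 12, 12, 108] [ 0.6011 -0.123   0.17  ]
top nozzle [302.  188.3] [299, 183, 7, 10, 49] [ 0.6584 -0.1124  0.12  ]
scene red [278.9 166.7] [272, 162, 14, 10, 110] [ 0.5324 -0.1335  0.185 ]
scene brown [346.1 293.2] [338, 286, 17, 16, 197] [0.6777 0.182  0.13  ]
scene stem [299.9 149.9] [296, 148, 8, 4, 16] [ 0.4465 -0.1435  0.18  ]
scene nozzle [249.3 217.9] [243, 212, 14, 13, 99] [ 0.655  -0.1129  0.12  ]
```

View pics/t0z.png

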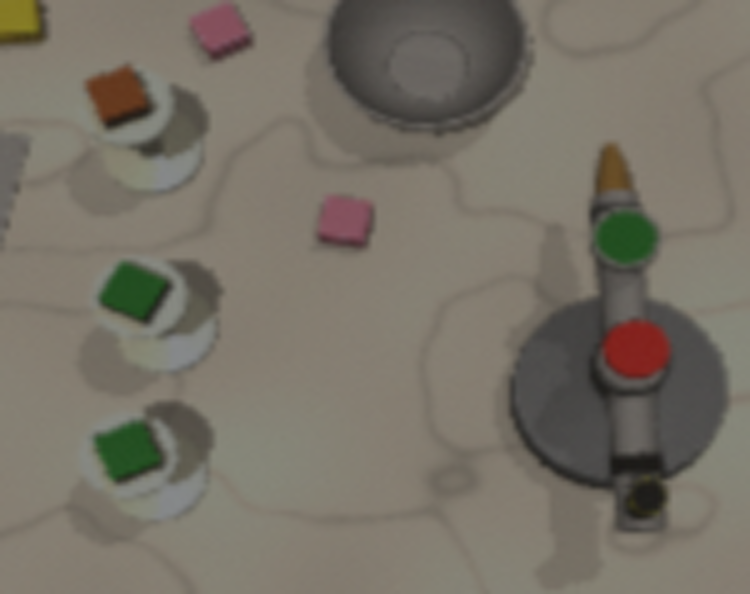

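View pics/s0z.png

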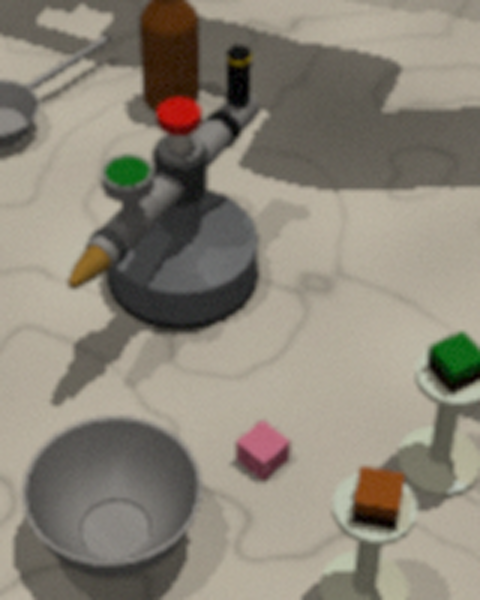

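```bash
python3 - <<'E'
from m import *
print(ray('top',309,262.8,.185), ray('top',309,262.8,.18))
# scene stem band centre zoom (239,57)/3
print(ray('scene',220+239/3,130+48/3,.185))
print('bottle',ray('top',362,300,.16),'jar',ray('top',390,204,.06),'bowl',ray('top',265,160,.06))
# two-view triangulation
def P(n):
    c=cams.calibration(n);return np.array(c['camera_matrix'])@np.c_[c['R'],c['t']]
for a,b in (((306.8,228.9),(278.9,166.7)),((203,171.1),(346.1,291)),((309,262.8),(299.7,146.5)),((302,188.3),(249.3,217.9))):
    X=cv2.triangulatePoints(P('top'),P('scene'),np.array(a,float),np.array(b,float));print((X[:3]/X[3]).ravel().round(4))
E
```

```text
[ 0.43826924 -0.14972885  0.185     ] [ 0.43886799 -0.15005496  0.18      ]
[ 0.44007674 -0.14998967  0.185     ]
bottle [ 0.36010839 -0.29988309  0.16      ] jar [ 0.65847315 -0.38310693  0.06      ] bowl [0.75368201 0.00897768 0.06      ]
[ 0.5291 -0.1358  0.1816]
[0.6735 0.1788 0.1298]
[ 0.4389 -0.1503  0.1825]
[ 0.657  -0.1116  0.1227]
```

Emit:
{"api": "send_rows", "payload": {
  "plan": [
    [[0,0,0,0,0,8],[0,0,0,0,0,8],[0,0,0,0,0,6.4],[0,0,0,0,0,0],[0.022,-0.038,0,0,0,0],[0.022,-0.038,0,0,0,0],[0.022,-0.038,0,0,0,0],[0.022,-0.038,0,0,0,0],[0.022,-0.038,0,0,0,0],[0.022,-0.038,0,0,0,0],[0.022,-0.038,0,0,0,0],[0.022,-0.038,0,0,0,0],[0.022,-0.038,0,0,0,0],[0,0,0,0,0,0],[0,0,0,0,0,0]]
  ],
  "hand": 0.06
}}

```text
clock: 1.6
ee_pos: [0.4248, -0.1778, 0.4004]
eef_rot: [[1.0, 0.014, -0.003], [0.014, -1.0, 0.007], [-0.003, -0.008, -1.0]]
contact_force: [-0.3, -1.2, 0.4]
opening: 0.658
```

Emit:
{"api": "send_rows", "payload": {
  "plan": [
    [[0.014,-0.028,0,-0.4,0.17,0.8],[0,0,0,0,0,0],[0,0,0,0,0,0],[0,0,0,0,0,0]]
  ]
}}

```text
clock: 2.0
ee_pos: [0.4372, -0.1526, 0.4]
eef_rot: [[1.0, -0.001, -0.002], [-0.001, -1.0, -0.001], [-0.002, 0.001, -1.0]]
contact_force: [-0.5, 0.4, -0.7]
opening: 0.657
```

```bash
python3 - <<'E'
from m import *
s=robot.sense();print(s['ee_pos'],s['eef_rot'].round(4),s['contact_force'],s['opening'])
snap('scene','s1.png')
E
```

```text
[ 0.43719132 -0.15260162  0.40003742] [[ 1.     -0.0012 -0.0023]
 [-0.0012 -1.     -0.0012]
 [-0.0023  0.0012 -1.    ]] [-0.49549706  0.39206261 -0.68602821] 0.656982450338531
```

View pics/s1.png

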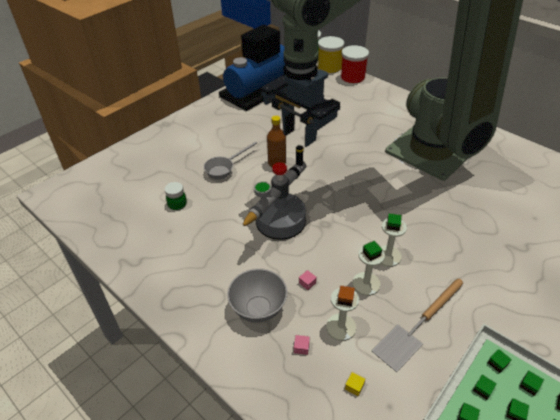

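Both fingers hang straddling the stem (stem top at about (300,148)), so I'm lowering and then closing.

Emit:
{"api": "send_rows", "payload": {
  "plan": [
    [[0.0025,-0.003,0.015,0,0.1,0],[0,0,0.015,0,0,0],[0,0,0.015,0,0,0],[0,0,0.01,0,0,0],[0,0,0,0,0,0],[0,0,0,0,0,0]]
  ]
}}

```text
clock: 2.65
ee_pos: [0.438, -0.1549, 0.3441]
eef_rot: [[1.0, -0.008, 0.001], [-0.008, -1.0, -0.003], [0.001, 0.003, -1.0]]
contact_force: [0.2, 0.4, 0.4]
opening: 0.657
```

Emit:
{"api": "send_rows", "payload": {
  "plan": [
    [[0.001,-0.005,0,0,0,-0.4],[0,0,0,0,0,0],[0,0,0,0,0,0]]
  ]
}}

```text
clock: 2.95
ee_pos: [0.4395, -0.1499, 0.3457]
eef_rot: [[1.0, -0.001, 0.004], [-0.001, -1.0, -0.004], [0.004, 0.004, -1.0]]
contact_force: [0.3, 0.0, 0.5]
opening: 0.658
```

Emit:
{"api": "send_rows", "payload": {
  "plan": [
    [[0,0,0,0,0,0],[0,0,0,0,0,0],[0,0,0,0,0,0],[0,0,0,0,0,0],[0,0,0,0,0,0]]
  ],
  "hand": 0.01
}}

```text
clock: 3.45
ee_pos: [0.4397, -0.1497, 0.3465]
eef_rot: [[1.0, -0.001, 0.006], [-0.001, -1.0, -0.005], [0.006, 0.005, -1.0]]
contact_force: [0.5, -0.2, -0.1]
opening: 0.25
```

```bash
python3 - <<'E'
import numpy as np
a=np.radians(np.linspace(9.3,65.2,19)); p=np.c_[.529-.09*np.cos(a),-.135-.09*np.sin(a)]
print(p[[0,5,10,-1]].round(4)); d=np.diff(p,axis=0); print((d*[1,-1]*1000).round(1).tolist())
E
```

```text
[[ 0.4402 -0.1495]
 [ 0.4473 -0.1728]
 [ 0.4604 -0.1933]
 [ 0.4912 -0.2167]]
[[0.9, 4.8], [1.2, 4.7], [1.4, 4.7], [1.7, 4.6], [1.9, 4.5], [2.2, 4.4], [2.4, 4.2], [2.6, 4.1], [2.8, 4.0], [3.1, 3.8], [3.3, 3.6], [3.4, 3.4], [3.6, 3.3], [3.8, 3.1], [4.0, 2.8], [4.1, 2.6], [4.2, 2.4], [4.4, 2.2]]
```

Emit:
{"api": "send_rows", "payload": {
  "plan": [
    [[0,0,0,0,0,0],[0,0,0,0,0,0]]
  ]
}}

```text
clock: 3.65
ee_pos: [0.4398, -0.1497, 0.3465]
eef_rot: [[1.0, -0.001, 0.006], [-0.001, -1.0, -0.005], [0.006, 0.005, -1.0]]
contact_force: [-0.1, 0.1, 0.3]
opening: 0.212
```

Emit:
{"api": "send_rows", "payload": {
  "plan": [
    [[0.001,0.005,0,0,0,0],[0.001,0.005,0,0,0,0],[0.0015,0.005,0,0,0,0],[0.0015,0.0045,0,0,0,0],[0.002,0.0045,0,0,0,0],[0,0,0,0,0,0],[0,0,0,0,0,0]]
  ]
}}

```text
clock: 4.35
ee_pos: [0.4451, -0.171, 0.3464]
eef_rot: [[1.0, 0.005, -0.003], [0.005, -1.0, 0.009], [-0.003, -0.009, -1.0]]
contact_force: [-0.6, 3.0, 1.7]
opening: 0.209
```

Emit:
{"api": "send_rows", "payload": {
  "plan": [
    [[0.0025,0.0045,0,-0.4,0.15,0],[0.0025,0.0045,0,0,0,0],[0.003,0.0045,0,0,0,0],[0.003,0.0045,0,0,0,0],[0.003,0.004,0,0,0,0],[0,0,0,0,0,0],[0,0,0,0,0,0]]
  ]
}}

```text
clock: 5.05
ee_pos: [0.4559, -0.1905, 0.3464]
eef_rot: [[1.0, 0.008, -0.014], [0.008, -1.0, 0.011], [-0.014, -0.011, -1.0]]
contact_force: [-0.8, 2.4, 1.2]
opening: 0.211
```

Emit:
{"api": "send_rows", "payload": {
  "plan": [
    [[0.003,0.004,0,-0.3,0.4,0],[0.003,0.004,0,-0.3,0.4,0.3],[0.0035,0.0035,0,0,0,0],[0.0035,0.0035,0,0,0,0],[0,0,0,0,0,0],[0,0,0,0,0,0]]
  ]
}}

```text
clock: 5.65
ee_pos: [0.4658, -0.2031, 0.3464]
eef_rot: [[1.0, 0.006, -0.011], [0.006, -1.0, 0.007], [-0.011, -0.007, -1.0]]
contact_force: [0.6, 2.5, 2.0]
opening: 0.212
```

Emit:
{"api": "send_rows", "payload": {
  "plan": [
    [[0.004,0.003,0,-0.2,0.3,0],[0.004,0.003,0,-0.2,0.3,0.3],[0.004,0.003,0,0,0,0],[0.004,0.0025,0,0,0,0],[0,0,0,0,0,0],[0,0,0,0,0,0]]
  ]
}}

```text
clock: 6.25
ee_pos: [0.4786, -0.2125, 0.3465]
eef_rot: [[1.0, 0.003, -0.013], [0.003, -1.0, 0.006], [-0.013, -0.006, -1.0]]
contact_force: [-1.5, 2.3, 2.7]
opening: 0.213
```

Emit:
{"api": "send_rows", "payload": {
  "plan": [
    [[0.0045,0.0025,0,-0.2,0.3,0],[0.0045,0.002,0,-0.1,0.3,0.2],[0.004,0.002,0,0,0,0],[0,0,0,0,0,0],[0,0,0,0,0,0],[0,0,0,0,0,0]]
  ]
}}

```text
clock: 6.85
ee_pos: [0.4894, -0.2175, 0.3465]
eef_rot: [[1.0, -0.001, -0.009], [-0.0, -1.0, 0.004], [-0.009, -0.004, -1.0]]
contact_force: [-1.2, 2.8, 2.7]
opening: 0.212
```

```bash
python3 - <<'E'
from m import *
t=snap('top','t2.png');s=snap('scene','s2.png')
def show(n,im,lab,lo,hi,box,z):
    for c,st in blobs(im,lo,hi,box): print(n,lab,c,st,ray(n,*c,z).round(4))
show('top',t,'red',(0,190,120),(5,255,255),(285,210,330,250),.185)
show('scene',s,'red',(0,190,120),(5,255,255),(255,150,300,190),.185)
show('top',t,'brown',(4,130,60),(14,255,255),(190,155,225,190),.132)
show('top',t,'nozzle',(8,100,80),(28,255,255),(245,180,315,220),.12)
show('scene',s,'nozzle',(8,100,80),(28,255,255),(265,195,340,255),.12)
show('top',t,'cup',(45,80,40),(75,255,255),(260,190,320,235),.170)
show('scene',s,'cup',(45,80,40),(75,255,255),(260,160,320,235),.170)
a=cv2.resize(s[100:300,220:420],None,fx=3,fy=3,interpolation=cv2.INTER_CUBIC)
cv2.imwrite('pics/s2z.png',a[:,:,::-1])
E
```

```text
top red [303.5 228.5] [301, 224, 5, 10, 35] [ 0.5279 -0.126   0.185 ]
scene red [281.4 168.5] [276, 164, 10, 8, 49] [ 0.5333 -0.1247  0.185 ]
top brown [203.  171.1] [198, 166, 11, 12, 91] [0.6728 0.1782 0.132 ]
top nozzle [265.8 210.1] [261, 207, 11, 9, 53] [ 0.5817 -0.0161  0.12  ]
scene nozzle [301.5 220.4] [295, 214, 12, 15, 104] [ 0.5806 -0.0192  0.12  ]
top cup [283.6 216. ] [278, 211, 12, 11, 108] [ 0.5592 -0.069   0.17  ]
scene cup [291.6 188. ] [285, 184, 14, 10, 110] [ 0.5553 -0.0726  0.17  ]
```

View pics/s2z.png

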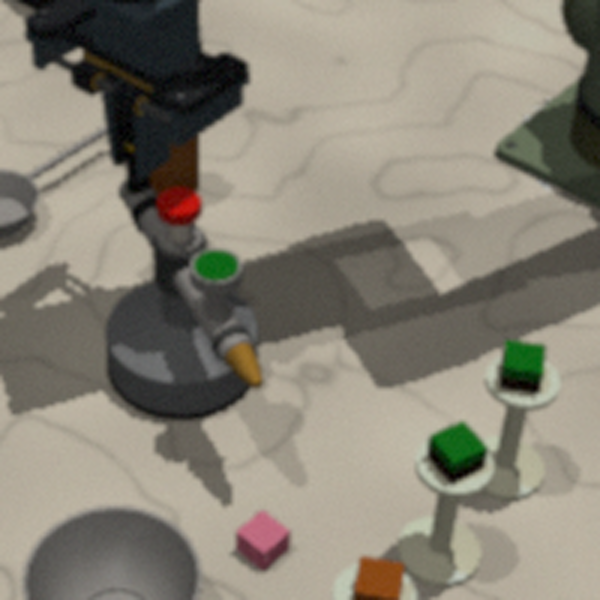

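View pics/t2.png

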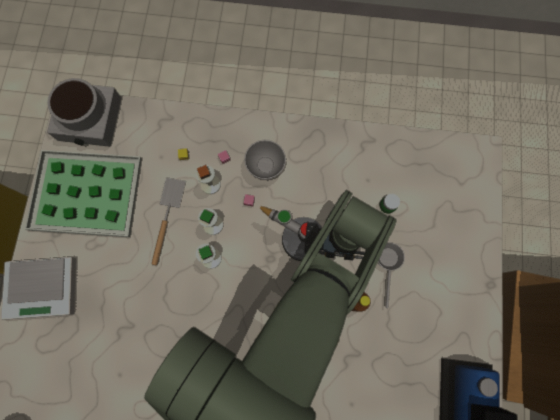

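Nozzle direction measures about 66°, the stem held in the gripper gives about 63°, and the line to the brown praline is 65.2°. That is within the ±2.5° tolerance. I'll release, back off, and measure again with a clear view.

Emit:
{"api": "send_rows", "payload": {
  "plan": [
    [[0,0,0,0,0,0],[0,0,0,0,0,0],[0,0,0,0,0,0],[0,0,0,0,0,0],[0,0,0,0,0,0]]
  ],
  "hand": 0.05
}}

```text
clock: 7.45
ee_pos: [0.4901, -0.219, 0.346]
eef_rot: [[1.0, -0.003, -0.006], [-0.003, -1.0, 0.001], [-0.006, -0.0, -1.0]]
contact_force: [0.8, 0.7, 0.0]
opening: 0.547
```

Emit:
{"api": "send_rows", "payload": {
  "plan": [
    [[0,0,-0.015,0,0,0],[0,0,-0.02,0,0,0],[0,0,-0.02,0,0,0],[0,0,-0.02,0,0,0],[0,0.03,0,0,0,0],[-0.01,0.04,0,0,0,0],[-0.02,0.04,0,0,0,0],[-0.02,0.04,0,0,0,0],[-0.02,0.04,0,0,0,0],[0,0,0,0,0,0],[0,0,0,0,0,0]]
  ]
}}

```text
clock: 8.55
ee_pos: [0.4186, -0.4163, 0.4237]
eef_rot: [[1.0, -0.001, -0.004], [-0.001, -1.0, -0.002], [-0.004, 0.002, -1.0]]
contact_force: [0.3, 0.1, 0.5]
opening: 0.551
```

```bash
cat > look.py <<'E'
from m import *
import sys
k=sys.argv[1]
t=snap('top',f't{k}.png');s=snap('scene',f's{k}.png')
def show(n,im,lab,lo,hi,box,z):
    for c,st in blobs(im,lo,hi,box): print(n,lab,c,st,ray(n,*c,z).round(4))
show('top',t,'red',(0,190,120),(5,255,255),(285,210,330,250),.185)
show('scene',s,'red',(0,190,120),(5,255,255),(255,150,300,190),.185)
show('top',t,'nozzle',(8,100,80),(28,255,255),(245,180,315,220),.12)
show('scene',s,'nozzle',(8,100,80),(28,255,255),(265,195,340,255),.12)
show('top',t,'cup',(45,80,40),(75,255,255),(260,190,320,235),.173)
show('scene',s,'cup',(45,80,40),(75,255,255),(260,160,320,235),.173)
show('scene',s,'stem',(20,100,60),(35,255,255),(250,130,280,170),.18)
a=cv2.resize(s[120:320,220:420],None,fx=3,fy=3,interpolation=cv2.INTER_CUBIC)
cv2.imwrite(f'pics/s{k}z.png',a[:,:,::-1])
a=cv2.resize(t[150:290,190:350],None,fx=5,fy=4.2,interpolation=cv2.INTER_CUBIC)
a=cv2.resize(t[150:270,190:350],None,fx=5,fy=5,interpolation=cv2.INTER_CUBIC)
cv2.imwrite(f'pics/t{k}z.png',a[:,:,::-1])
E
python3 look.py 3
```

```text
top red [306.8 228.9] [301, 224, 12, 11, 100] [ 0.5279 -0.1349  0.185 ]
scene red [279.  166.8] [272, 162, 15, 10, 119] [ 0.5325 -0.1331  0.185 ]
top nozzle [265.8 210.2] [261, 207, 11, 9, 53] [ 0.5814 -0.0161  0.12  ]
scene nozzle [301.6 220.4] [295, 214, 12, 15, 103] [ 0.5804 -0.019   0.12  ]
top cup [283.6 215.9] [278, 211, 12, 11, 109] [ 0.5588 -0.069   0.173 ]
scene cup [291.5 188. ] [285, 184, 14, 10, 111] [ 0.5579 -0.0705  0.173 ]
scene stem [264.9 148.6] [262, 148, 7, 2, 12] [ 0.5005 -0.211   0.18  ]
```

View pics/t3z.png

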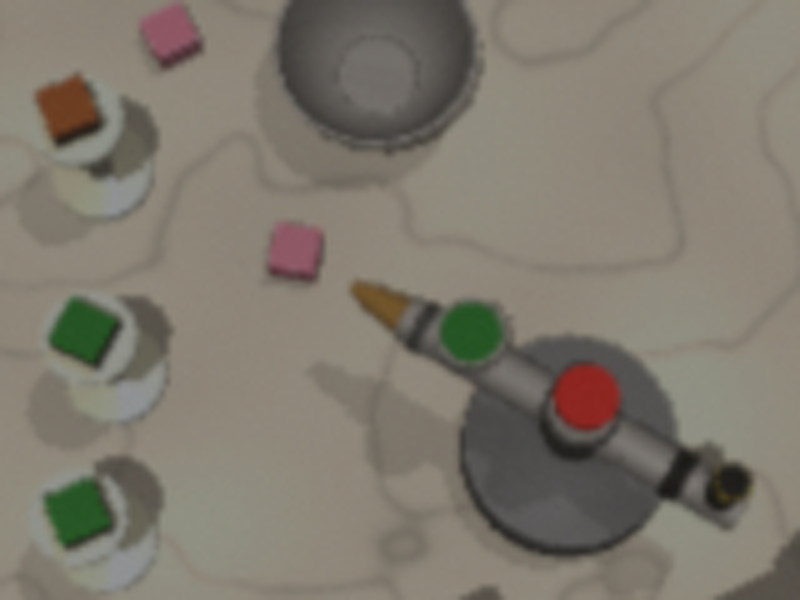

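View pics/s3z.png

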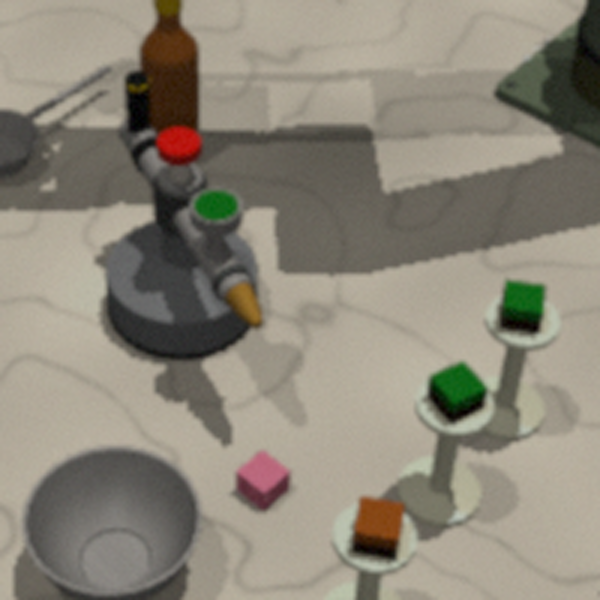

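```bash
python3 - <<'E'
from h import *
r=lambda n,u,v,z:ray(n,u,v,z)[:2]
for n,stem,noz,cup,red,br in (('top',(335.6,246.6),(265.8,210.2),(283.6,215.9),(306.8,228.9),(203,171.1)),('scene',(265.8,145),(301.6,220.4),(291.5,188),(279,166.8),(346.1,291))):
    S=r(n,*stem,.185);N=r(n,*noz,.12);C=r(n,*cup,.173);P=r(n,*red,.185);B=r(n,*br,.132)
    g=lambda a:round(float(np.degrees(np.arctan2(a[1],a[0]))),2)
    print(n,'stem',S,'S-N',g(N-S),'S-C',g(C-S),'P-N',g(N-P),'P-C',g(C-P),'S-P',g(P-S),'P-B',g(B-P),np.linalg.norm(S-P),np.linalg.norm(B-P))
E
```

```text
top stem [ 0.48928922 -0.21554204] S-N 65.22 S-C 64.63 P-N 65.75 P-C 64.87 S-P 64.44 P-B 65.16 0.08944764949670504 0.34502210593980764
scene stem [ 0.49318779 -0.21481372] S-N 65.99 S-C 65.85 P-N 67.22 P-C 67.94 S-P 64.3 P-B 65.53 0.0906894497780288 0.34357394225755405
```

The barrel measures about 65.5° against about 65.3° to the praline, so it is aimed. Next I'll close the fingers and move over the button.

Emit:
{"api": "send_rows", "payload": {
  "plan": [
    [[0.011,-0.03,0,0,0,0],[0.014,-0.035,0,0,0,0],[0.014,-0.035,0,0,0,0],[0.014,-0.035,0,0,0,0],[0.014,-0.035,0,0,0,0],[0.014,-0.035,0,0,0,0],[0.014,-0.035,0,0,0,0],[0,0,0,0,0,0],[0,0,0,0,0,0],[0,0,0,0,0,0]]
  ],
  "hand": 0
}}

```text
clock: 9.65
ee_pos: [0.5186, -0.1533, 0.4236]
eef_rot: [[1.0, 0.019, -0.001], [0.019, -1.0, -0.001], [-0.001, 0.001, -1.0]]
contact_force: [0.5, -0.3, -0.5]
opening: 0.001
```

Emit:
{"api": "send_rows", "payload": {
  "plan": [
    [[0.0115,-0.019,0.01,0,0,1],[0,0,0.01,0,0,0],[0,0,0.005,0,0,0],[0,0,0,0,0,0],[0,0,0,0,0,0],[0,0,0,0,0,0]]
  ]
}}

```text
clock: 10.25
ee_pos: [0.5282, -0.1382, 0.3981]
eef_rot: [[1.0, -0.004, -0.001], [-0.004, -1.0, -0.004], [-0.001, 0.004, -1.0]]
contact_force: [-0.0, -0.5, -0.6]
opening: 0.006
```

Emit:
{"api": "send_rows", "payload": {
  "plan": [
    [[0.002,-0.004,0.006,0.2,0,0],[0,0,0.006,0,0,0],[0,0,0.004,0,0,0],[0,0,0,0,0,0],[0,0,0,0,0,0]]
  ]
}}

```text
clock: 10.75
ee_pos: [0.5302, -0.1345, 0.3811]
eef_rot: [[1.0, -0.005, -0.001], [-0.005, -1.0, -0.0], [-0.001, 0.0, -1.0]]
contact_force: [0.3, -0.2, 0.1]
opening: 0.003
```

```bash
python3 - <<'E'
from m import *
s=robot.sense();print(s['ee_pos'],s['ee_pos']+.191*s['eef_rot'][:,2],s['contact_force'])
E
python3 look.py 4
```

```text
[ 0.53017291 -0.13452458  0.38107578] [ 0.53003563 -0.13456721  0.19007583] [ 0.26887533 -0.16693815  0.11898434]
top nozzle [265.8 210.2] [261, 207, 11, 9, 54] [ 0.5814 -0.0161  0.12  ]
scene nozzle [301.7 220.4] [295, 214, 13, 14, 109] [ 0.5803 -0.0189  0.12  ]
scene cup [291.6 188. ] [285, 184, 14, 9, 109] [ 0.5577 -0.0704  0.173 ]
scene stem [265.5 148.7] [263, 148, 6, 3, 11] [ 0.4998 -0.2096  0.18  ]
```

View pics/s4z.png

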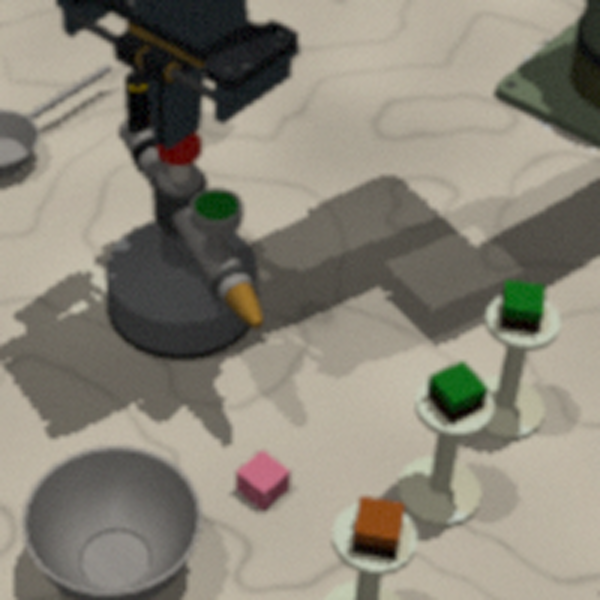

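The closed fingers sit right above the red button (zoomed view, about (180,145)), and the nozzle hasn't moved. Pressing slowly now.

Emit:
{"api": "send_rows", "payload": {
  "plan": [
    [[0,0,0.003,0,0,0],[0,0,0.003,0,0,0],[0,0,0.002,0,0,0],[0,0,0,0,0,0],[0,0,0,0,0,0]]
  ]
}}

```text
clock: 11.35
ee_pos: [0.5302, -0.1345, 0.3743]
eef_rot: [[1.0, -0.005, 0.002], [-0.005, -1.0, -0.001], [0.002, 0.001, -1.0]]
contact_force: [-1.2, 0.3, 3.2]
opening: 0.004
```

Emit:
{"api": "send_rows", "payload": {
  "plan": [
    [[0,0,0.003,0,0,0],[0,0,0.003,0,0,0],[0,0,0.003,0,0,0],[0,0,0,0,0,0],[0,0,0,0,0,0]]
  ]
}}

```text
clock: 11.85
ee_pos: [0.53, -0.1345, 0.366]
eef_rot: [[1.0, -0.005, 0.003], [-0.005, -1.0, -0.001], [0.003, 0.001, -1.0]]
contact_force: [-1.4, -0.6, 6.3]
opening: 0.002
```

Tip height is 0.175 m and the force is 6.3 N, which is half-way. I'll hold, check for drift, and look once more.

Emit:
{"api": "send_rows", "payload": {
  "plan": [
    [[0,0,0,0,0,0],[0,0,0,0,0,0],[0,0,0,0,0,0],[0,0,0,0,0,0],[0,0,0,0,0,0],[0,0,0,0,0,0]]
  ]
}}

```text
clock: 12.45
ee_pos: [0.5299, -0.1344, 0.3673]
eef_rot: [[1.0, -0.005, 0.004], [-0.005, -1.0, -0.002], [0.004, 0.002, -1.0]]
contact_force: [-0.8, 1.0, 4.8]
opening: 0.006
```

```bash
python3 look.py 5; python3 - <<'E'
from h import *
s=robot.sense();print(s['clock'],s['ee_pos']+.191*s['eef_rot'][:,2],s['contact_force'],s['qd'].round(3))
E
```

```text
top nozzle [265.8 210.2] [261, 207, 11, 9, 54] [ 0.5814 -0.0161  0.12  ]
scene nozzle [301.7 220.6] [295, 214, 13, 15, 111] [ 0.5807 -0.0184  0.12  ]
scene cup [291.5 187.9] [285, 184, 14, 9, 110] [ 0.5576 -0.0708  0.173 ]
scene stem [267.5 136.5] [265, 135, 6, 4, 8] [ 0.4603 -0.2411  0.18  ]
scene stem [264. 149.] [262, 148, 5, 3, 11] [ 0.5032 -0.2115  0.18  ]
12.55 [ 0.53058933 -0.13469018  0.1762342 ] [-2.41836528  0.59622912  5.11516328] [-0.066 -0.016  0.076  0.014  0.013  0.035]
```

View pics/s5.png

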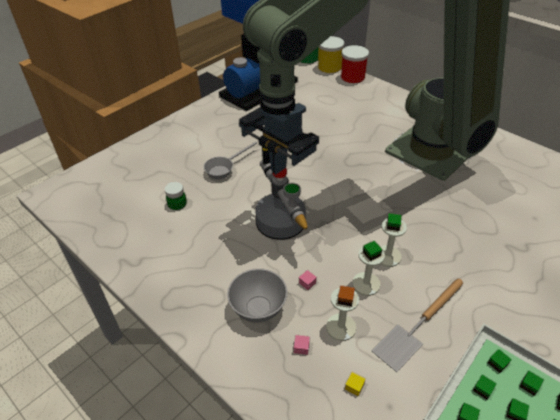

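Emit:
{"api": "send_rows", "payload": {
  "plan": [
    [[0,0,0.002,0,-0.2,0]]
  ]
}}

```text
clock: 12.65
ee_pos: [0.5301, -0.1344, 0.3658]
eef_rot: [[1.0, -0.005, 0.002], [-0.005, -1.0, -0.002], [0.002, 0.002, -1.0]]
contact_force: [-0.4, 1.2, 5.0]
opening: 0.006
```

```bash
python3 - <<'E'
from h import *
for i in range(6):
    s=robot.sense();print(s['clock'],s['ee_pos'].round(4),(s['ee_pos']+.191*s['eef_rot'][:,2]).round(4),s['contact_force'].round(1))
    cams.camera('top')
E
```

```text
12.65 [ 0.5301 -0.1344  0.3658] [ 0.5305 -0.1347  0.1748] [-0.4  1.2  5. ]
12.7 [ 0.5302 -0.1344  0.3655] [ 0.5305 -0.1347  0.1745] [-0.4  0.8  5.1]
12.75 [ 0.5302 -0.1344  0.3655] [ 0.5306 -0.1347  0.1745] [-0.4  0.3  5.5]
12.8 [ 0.5302 -0.1344  0.3656] [ 0.5306 -0.1347  0.1746] [-0.2 -0.2  5.7]
12.85 [ 0.5302 -0.1344  0.3656] [ 0.5305 -0.1347  0.1746] [-1.3  1.6  6.3]
12.9 [ 0.5302 -0.1344  0.3657] [ 0.5306 -0.1347  0.1747] [-0.6  0.5  6. ]
```

The tip is steady at 0.1746 m, about 10.4 mm down, with about 6 N.

```bash
python3 -c "
from h import *
robot.hand_in()"
```

```text
the job is handed in; nothing more can be done
```

I swung the airbrush by its black stem until the nozzle pointed at the brown praline. Then I let go and pressed the red button half-way with closed fingers. The job was handed in at about 13 s while still holding the button; no verdict was reported.

**Aim:** averaged over both cameras, the barrel points at about 65.5° and the line to the praline is about 65.3°. Individual estimates disagreed, from 64.3° to 67.9°. The top view agreed best; the scene view's button-to-nozzle and button-to-cup lines read 2–2.5° high. That is close to the ±2.5° that the 15 mm tolerance allows. The nozzle stayed in the same place during the press.

**Button:** at the end the fingertips were steady at a height of 0.1746 m, about 10.4 mm down, pressing with about 6 N. That matches the stated half-way force. It drifted up to about 8.8 mm during a hold, and I corrected it with a 2 mm push before handing in.

**Other objects:** the pralines and loose objects looked unmoved in the scene picture I took while pressing. I did not measure each one.

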